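# Set the collar on the honing spindle's flat

### The job

The wheel is off the round honing machine and its spindle is braked. Push the pad of the brake lever all the way down until it snaps over and stays, pinch the bare spindle and turn it until its flat squarely faces the key slot in the guard ring, then slip the steel collar over it with the screw on that flat. Finish while still holding the collar there, level, its screw in line with the slot and about half-way along the flat, well clear of the shoulder below, so that I can tighten the screw; do not let go, and leave the plain spacer ring and the hex key where they lie.

Things in the scene. Friction and masses are not known exactly. Their poses are not given: they have to be found in the camera images.
- spindle_top (a point): Centre of the spindle's top end, on its vertical axis, 141 mm above the table. Axes of the fixed machine: -x points level from the spindle to the key slot, z up. The machine is a round grey casting, 184 mm across, 75 mm high, with a guard ring on top (inner radius 80 mm, rim 127 mm above the table).
- spindle_flat (a point): Middle of the flat of the bare 20 mm spindle, 120 mm above the table, 5.5 mm from its axis; -x points out of the flat and turns with it, z up. The spindle measures 15.5 mm across the flat, 20 mm elsewhere. The flat runs 21 mm down and 21 mm up from here, to the top end (last 4 mm chamfered). A 28 mm shoulder has its top 29 mm below this point, above a 94 mm brake disc.
- spindle (a joint): Turn of the spindle in rad: 0 when the flat faces the key slot, growing counter-clockwise seen from above. It starts between 0.5 and 1.4 (turn it clockwise). Held by the brake at first; once the brake is off it turns against 0.04 N m of drag and stays where it is left.
- brake_pad (a point): Middle of the upper face of the black thumb pad (30 by 22 mm) at the outer end of the brake lever, on the machine's right, towards the back, 139 mm from the spindle axis and 113 mm above the table at first; pressed down from above it moves 16 mm. Its x axis points away from the spindle.
- brake (a joint): Turn of the brake lever in rad: 0 with the brake on, 0.28 when fully down. An over-centre spring resists with about 9 N at the pad, less and less up to 0.19, then throws the lever on to 0.28 and keeps it there. When down, its inner end stands 109 mm above the table, 33 mm from the spindle axis.
- key_slot (a point): A point in the key slot, 82 mm from the spindle axis and 120 mm above the table, level with the middle of the flat. The slot is a 20 mm wide notch, open at the top, in the front of the guard ring. Same axes as the machine.
- collar: The loose steel collar, held at its rim: ring of 44 mm outside diameter, 24 mm high, about 0.2 kg, lying flat with its bore (22 mm) upright; the one with a dark screw. Origin at the centre of its underside.
- collar_center (a point): Centre of the collar, half-way up (12 mm above its underside). Collar's -x points along its screw, z along the bore.
- collar_screw (a point): Outer face of the head of the collar's screw, 30 mm from the collar's axis, half-way up. The head (11 mm across) stands 8 mm out of the rim; the tip (6 mm across) stands 4 mm into the bore, ending 7 mm from the axis, so that the collar goes on only when the screw is over the flat.
- spacer: Plain steel spacer ring without a screw, 44 mm across, 12 mm high, bystander. Origin at the centre of its underside.
- hex_key: L-shaped dark hex key, 90 by 28 mm, 6 mm thick, lying on the table, bystander.
There are look-alikes about, which are no part of the job. What is shaped like the collar but green or purple is not meant.

How it is judged:
By the outcome, as a careful person would: the job done as asked, in the order asked, and still so for the second after the job is handed in, while the arm keeps its last pose, push and grip.
It also fails if it takes over 58 s, if anything falls off the work surface, if the arm or the gripper's body presses on something with over 40 N, if the wrist force passes 120 N, or if a joint passes its speed limit or range.

### The arm

A 6-joint arm with a two-finger parallel gripper is mounted at the origin on the work surface; the furniture and walls round the work are solid. World frame = base frame: x ahead of the robot, y to its left, z up, the work surface at z = 0. Lengths are in m, angles in degrees, forces in N, time in s.
With the tool pointing down it reaches from about 0.3 to 0.875 m from the base axis. Payload 6.4 kg.
Tool frame: the origin (TCP) lies on the centre line of the jaws, within the pads' length; the fingertips stand 14 mm ahead of it and the grasp point (between the pads) lies 5 mm behind it; z points along the fingers, y is the line along which they close (so a half turn about z gives the same grasp; the last joint's range is limited). The gripper opens to 88 mm and grips with 3 to 60 N. Pads are 18 mm wide; open, the fingers measure 123 mm over their backs; the gripper's body (75 mm by 187 mm) begins 45 mm behind the grasp point.
Start: joints at [-86.763, 10.359, 92.074, -0, 77.567, -11.82], TCP at [0.149, -0.555, 0.253] pointing down, gripper open.
Joint ranges: [-171.53, 171.53], [-51.25, 118.39], [17.06, 147.69], [-65.23, 245.23], [0, 150.52], [-178.68, 178.68]. Speed limits (degrees/s): [147.25, 147.25, 172.46, 180, 180, 180].

### API

Orientations are given as [roll, pitch, yaw] about the fixed x, y, z axes, in that order (R = Rz(yaw) Ry(pitch) Rx(roll)).
In Python, from station import arm, gripper_to, optics, order gives the robot as it stands. Calls block until the motion is done:
- arm.movep(position, orientation): joint-space move of the TCP to a pose.
- arm.line_to(position, rot=None, rate=0.15, f_stop=None): straight line of the TCP; rot=None keeps the orientation; rate is the mean speed in m/s. With f_stop (N) it stops when the force on the tool has changed by that much, and returns True; else False.
- arm.move_j(angles): joint-space move.
- gripper_to(opening, grasp_force=None): finger opening in m; grasp_force is the grip in N (None keeps the last); returns when the fingers have stopped.
- arm.hold(seconds).
- arm.inverse_kinematics(position, orientation): joint angles nearest the present ones, or None.
- optics.snapshot(name): name is "scene" or "side" or "wrist"; returns the picture (420x560x3 uint8, red, green, blue); there is no depth.
- optics.camera_model(name): a dict with "mtx" (3x3 intrinsics, pixels), "view" (4x4, takes a point from world to camera coordinates). Camera axes: x right, y up, looking along -z (the intrinsics and any distortion apply to the point x, -y, -z); pixel columns grow to the right and rows downward; lengths in m; the calibration is good to about 2 mm. A picture is of the moment at which its call begins: read the wrist's pose just before it. camera_model takes no time and is no camera call; for the wrist camera it gives the pose at the moment of the call.
A pose or a line that the arm cannot do raises arm.MotionError and nothing moves.
- order.hand_in(): hands the job in; it is judged then, once.
Readings, each from a call of its own:
- arm.read_clock(): time.
- arm.read_q(): joint angles.
- arm.read_dq(): joint speeds.
- arm.read_effort(): joint torques, N m.
- arm.read_tool_pos(): TCP position.
- arm.read_ee_rot(): TCP orientation.
- arm.read_force(): force on the tool from outside, world axes, zero at the start.
- arm.read_moment(): the same for the moment, N m.
- arm.read_opening(): finger opening in m.
- arm.read_finger_force(): force on a finger pad.
Only numpy, scipy, OpenCV 4.12 (cv2) and the standard library are available. Lean on these libraries where they do the work, as an engineer would, in place of code of your own. Each camera call takes 0.05 s, during which the arm holds its last target. There are 200 camera calls.

## Working session

There is one attempt and no reset: what is moved stays moved. The work goes in short steps, each a Python script; the robot and the scene stay as the last script left them, time stands still between calls to the robot, and variables do not carry over. Pictures are saved under pics/ and viewed, at most 10 in all, crops included, and the job is handed in when it is done.

```bash
ls; mkdir -p pics; python3 - <<'E'
from station import arm, optics
import cv2,numpy as np
a=optics.snapshot("scene");b=optics.snapshot("side")
for n,i in(("scene",a),("side",b)): cv2.imwrite(f"pics/{n}0.png",cv2.resize(i[:,:,::-1],(800,600),interpolation=cv2.INTER_CUBIC))
for n in("scene","side","wrist"):
  m=optics.camera_model(n);print({k:np.round(v,4).tolist() if not isinstance(v,str) else v for k,v in m.items()})
print(arm.read_ee_rot(),arm.read_tool_pos(),arm.read_clock())
E
```

```text
pics
{'mtx': [[449.1739, 0.0, 278.0667], [0.0, 449.1739, 210.627], [0.0, 0.0, 1.0]], 'view': [[0.7067, -0.7073, -0.017, -0.3862], [0.3043, 0.2821, 0.9098, -0.2231], [-0.6387, -0.6482, 0.4146, -0.6832], [0.0, 0.0, 0.0, 1.0]]}
{'mtx': [[511.9012, 0.0, 281.0075], [0.0, 511.9012, 210.8335], [0.0, 0.0, 1.0]], 'view': [[0.9374, -0.3482, 0.0077, -0.4577], [0.1923, 0.536, 0.822, -0.1373], [-0.2903, -0.7691, 0.5694, -1.0359], [0.0, 0.0, 0.0, 1.0]]}
{'mtx': [[293.3781, 0.0, 273.0281], [0.0, 293.3781, 209.158], [0.0, 0.0, 1.0]], 'view': [[0.2586, -0.966, -0.0019, -0.5747], [0.9247, 0.2482, -0.2887, 0.0377], [0.2793, 0.0729, 0.9574, -0.3904], [0.0, 0.0, 0.0, 1.0]]}
[-1.79910487e+02 -1.88373096e-02  1.50567818e+01] [ 0.14936052 -0.55478319  0.25189952] 0.1
```

View pics/scene0.png

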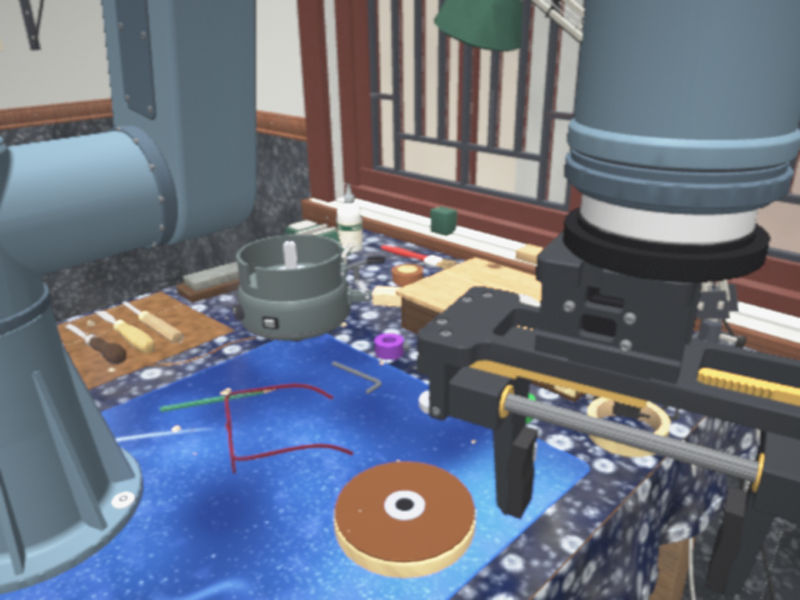

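View pics/side0.png

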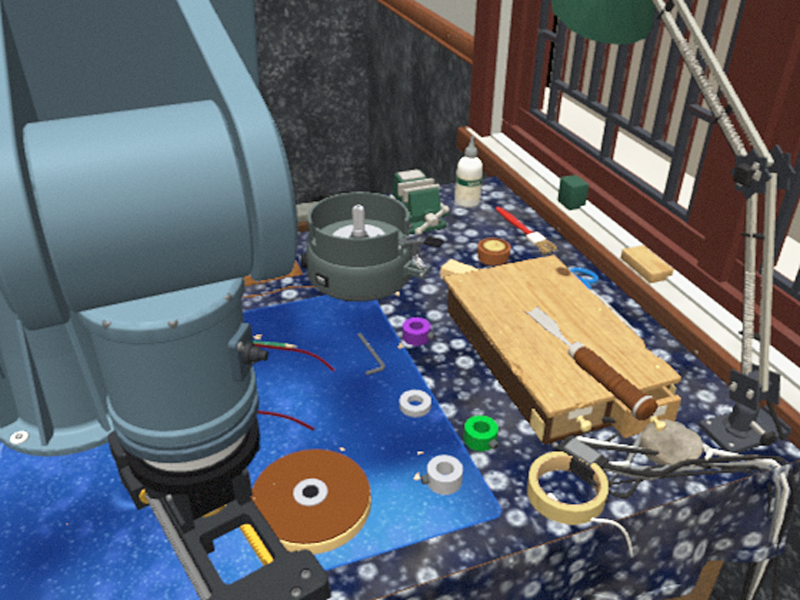

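The side view shows the spindle top at (358,207), the brake pad near (433,241), and the steel collar at (445,470) with its screw towards (418,479). The spacer is at (415,402) and the hex key near (372,355), both in the 800x600 picture.

```bash
cat > h.py <<'E'
import numpy as np, cv2
from station import arm, gripper_to, optics, order
def px2w(m,uv,z):
    "pixel (560x420) onto plane height z"
    V=np.array(m["view"]);R=V[:3,:3];t=V[:3,3];c=-R.T@t
    x,y,_=np.linalg.inv(m["mtx"])@[uv[0],uv[1],1]
    d=R.T@np.array([x,-y,-1]); return c+d*(z-c[2])/d[2]
def w2px(m,p):
    V=np.array(m["view"]);q=V[:3,:3]@np.array(p)+V[:3,3]
    return (np.array(m["mtx"])@[q[0],-q[1],-q[2]]/-q[2])[:2]
def snap(name,fn,crop=None,size=(800,600)):
    m=optics.camera_model(name); i=optics.snapshot(name)
    np.savez(f"pics/{fn}.npz",i=i,mtx=m["mtx"],view=m["view"])
    if crop: x0,y0,x1,y1=crop; i=i[y0:y1,x0:x1]
    cv2.imwrite(f"pics/{fn}.png",cv2.resize(i[:,:,::-1],size,interpolation=cv2.INTER_CUBIC))
    return m
E
python3 - <<'E'
from h import *
m=optics.camera_model("side");s=.7
for n,u,v,z in(("spin",358,207,.141),("pad",433,241,.113),("collar top",445,464,.024),("screw",418,478,.012),("spacer",415,399,.012),("key",384,367,.003),("slotguess",318,240,.120)):
  p=px2w(m,(u*s,v*s),z);print(n,p.round(4))
m=optics.camera_model("scene")
for n,u,v,z in(("spin",289,243,.141),("pad",376,259,.113),):
  p=px2w(m,(u*s,v*s),z);print(n,p.round(4))
E
```

```text
spin [0.4708 0.1639 0.141 ]
pad [0.5649 0.062  0.113 ]
collar top [ 0.43   -0.3117  0.024 ]
screw [ 0.3944 -0.3115  0.012 ]
spacer [ 0.443  -0.1762  0.012 ]
key [ 0.4287 -0.0856  0.003 ]
slotguess [0.3879 0.1155 0.12  ]
spin [0.4665 0.1617 0.141 ]
pad [0.5613 0.0604 0.113 ]
```

```bash
python3 - <<'E'
from h import *
gripper_to(0.0)
arm.movep([0.49,0.13,0.29],[180,0,0])
print(arm.read_q().round(1),arm.read_clock(),arm.read_opening())
m=snap("wrist","w1")
for p in((.469,.163,.141),(.563,.061,.113)): print(w2px(m,p)/.7)
E
```

```text
[ 1.4 -0.2 99.2 -0.  81.1 91.4] 4.1 0.0005353379146427776
[342.24407075 315.77328757]
[486.18642991 176.77454142]
```

View pics/w1.png

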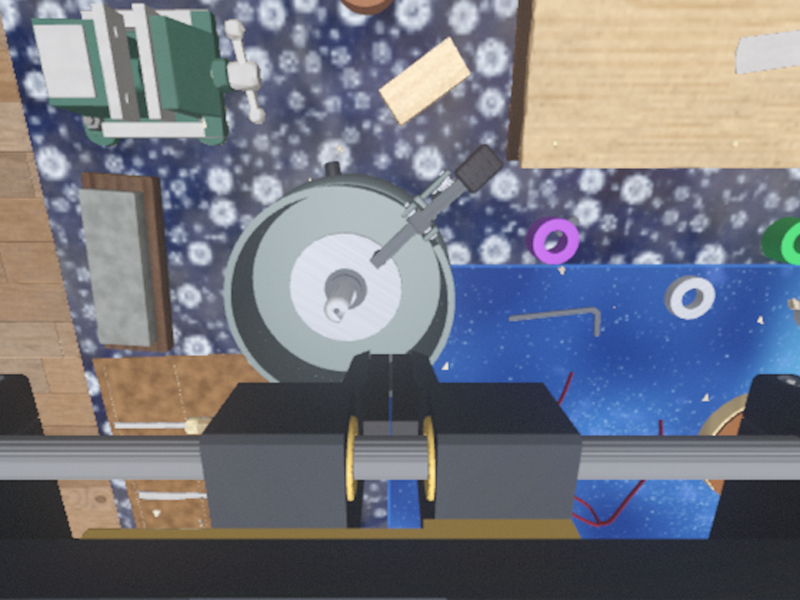

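```bash
python3 - <<'E'
from h import *
d=np.load("pics/w1.npz");m=dict(mtx=d["mtx"],view=d["view"])
pad=px2w(m,(479*.7,165*.7),.113);print(pad,px2w(m,(336*.7,311*.7),.141))
i=d["i"][180:240,200:280]
cv2.imwrite("pics/w1c.png",cv2.resize(i[:,:,::-1],(800,600),interpolation=cv2.INTER_CUBIC))
p=(pad+[.563,.061,.113])/2
gripper_to(0.0)
arm.movep([p[0],p[1],.16],[180,0,134])
arm.line_to([p[0],p[1],.132])
f0=arm.read_force()
r=arm.line_to([p[0],p[1],.1075],rate=.03,f_stop=25)
print(r,arm.read_tool_pos(),arm.read_force()-f0,arm.read_clock())
arm.line_to([p[0],p[1],.16])
arm.movep([.50,.17,.30],[180,0,180])
m=snap("wrist","w2");print(arm.read_clock())
E
```

```text
[0.57094219 0.06654968 0.113     ] [0.47257038 0.16728078 0.141     ]
True [0.56842894 0.06345286 0.11292902] [-4.35457001 -0.08807547 12.47406355] 7.5167
8.8167
```

View pics/w2.png

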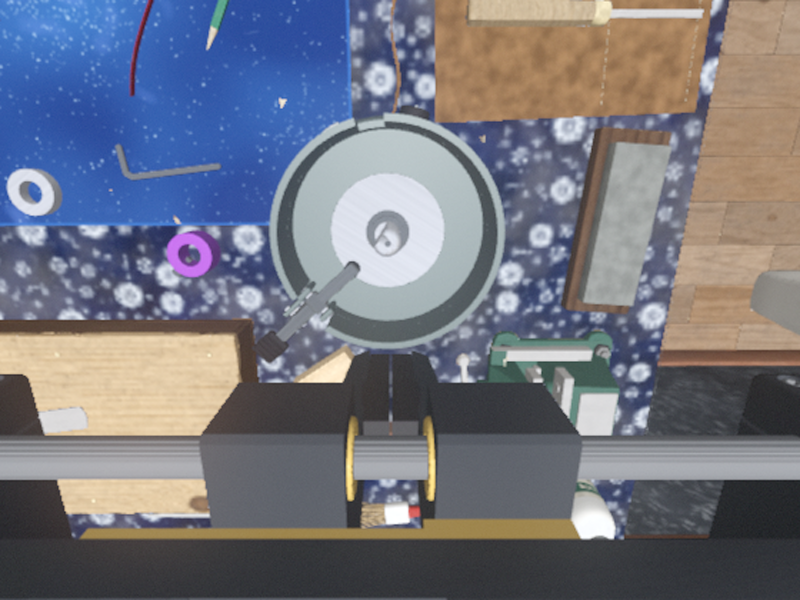

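View pics/w1c.png

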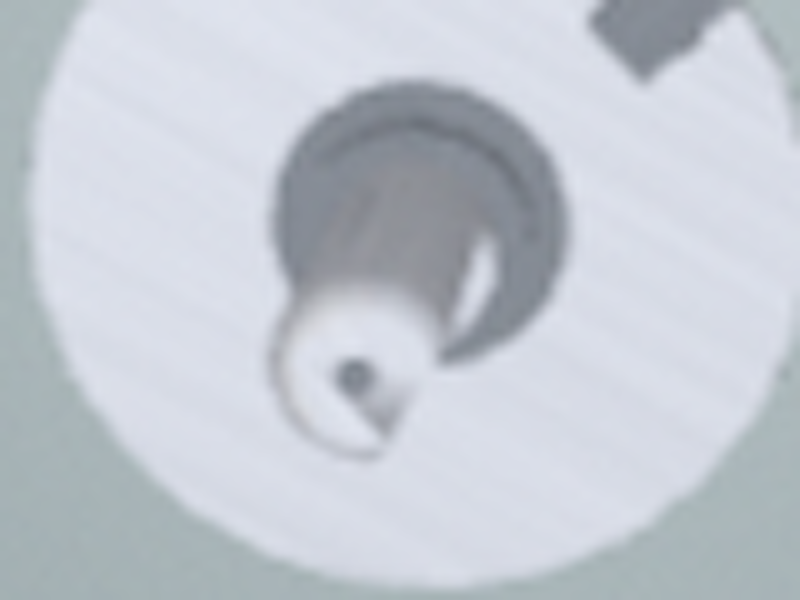

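```bash
python3 - <<'E'
from h import *
d=np.load("pics/w2.npz");m=dict(mtx=d["mtx"],view=d["view"])
i=d["i"][75:195,180:340]
cv2.imwrite("pics/w2c.png",cv2.resize(i[:,:,::-1],(800,600),interpolation=cv2.INTER_CUBIC))
E
```

```text
(no output)
```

View pics/w2c.png

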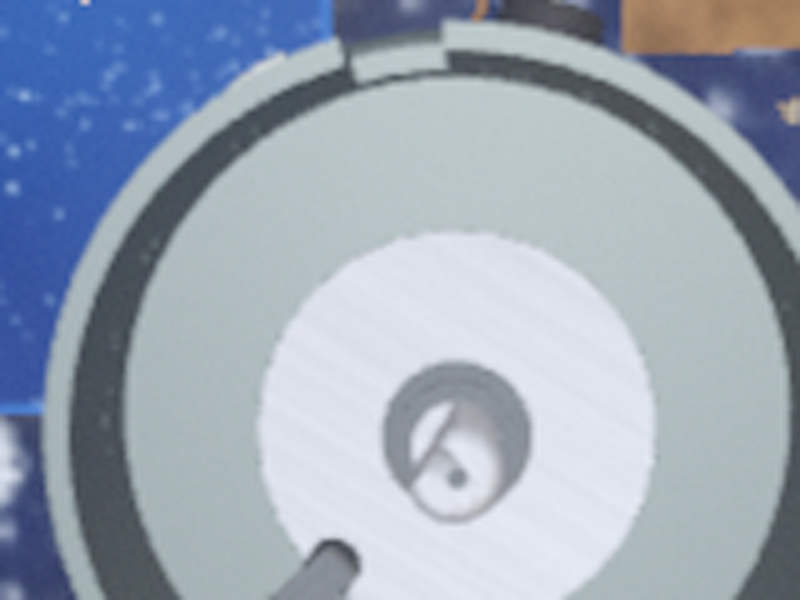

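```bash
python3 - <<'E'
from h import *
d=np.load("pics/w2.npz");m=dict(mtx=d["mtx"],view=d["view"])
f=lambda u,v,z:px2w(m,(180+u/5,75+v/5),z)
c=f(457,478,.141);print("spin",c)
for n,u,v,z in(("slot in",395,57,.127),("slot L",345,68,.127),("slot R",445,50,.127),("slotoutL",338,40,.127),("slotoutR",443,20,.127),("leverend",345,548,.109),("discC",457,430,.09)):
  p=f(u,v,z);e=(p-c)[:2];print(n,p,np.hypot(*e),np.degrees(np.arctan2(e[1],e[0]))%360)
a,b=f(413,480,.099),f(457,400,.099);e=(a-b);print("flat normal",np.degrees(np.arctan2(e[1],e[0]))-90)
for z in(.097,.113):
  p=px2w(m,(270*.7,346*.7),z);e=(p-c)[:2];print("pad",p,np.hypot(*e),np.degrees(np.arctan2(e[1],e[0])))
E
```

```text
spin [0.47333979 0.16763283 0.141     ]
slot in [0.39455018 0.15605408 0.127     ] 0.07963585585311148 188.3602226993645
slot L [0.39647828 0.14642135 0.127     ] 0.07973467414087518 195.4279211953944
slot R [0.39333836 0.16564323 0.127     ] 0.08002616132436238 181.4246324596776
slotoutL [0.39150344 0.14521718 0.127     ] 0.08485074834728118 195.31807979351186
slotoutR [0.38804784 0.16530033 0.127     ] 0.08532383498957828 181.56649295954637
leverend [0.49413232 0.1423951  0.109     ] 0.032699735292685043 309.48397748553447
discC [0.47050549 0.16736951 0.09      ] 0.0028465025379425662 185.30788665235718
flat normal -119.32465015028536
pad [0.56839461 0.06585567 0.097     ] 0.13926237548204679 -46.956044339844794
pad [0.56157144 0.07083185 0.113     ] 0.13097807272389117 -47.651619950196505
```

```bash
cat >> h.py <<'E'
C=np.array([.4729,.1675]); SLOT=188.4
def pinch(nrm,z,off=-.00225):
    n=np.radians(nrm); return [*(C+off*np.array([np.cos(n),np.sin(n)])),z],[180,0,nrm-90]
E
python3 - <<'E'
from h import *
n0=242.
arm.movep(*pinch(n0,.20)); gripper_to(.034)
p,r=pinch(n0,.119); print(arm.line_to(p,rate=.08,f_stop=15),arm.read_tool_pos())
f0=arm.read_force()
gripper_to(0.0,20); print("open",arm.read_opening(),arm.read_finger_force(),arm.read_force()-f0,arm.read_moment(),arm.read_clock())
for n in np.linspace(n0,SLOT,5)[1:]:
    p,r=pinch(n,.119); arm.line_to(p,rot=r,rate=.0009)
print(arm.read_opening(),arm.read_ee_rot(),arm.read_tool_pos(),arm.read_force()-f0,arm.read_moment(),arm.read_clock())
E
```

```text
False [0.47442586 0.16955311 0.11955177]
open 0.014915886865732416 19.946652681605883 [-2.77769704 -8.0253947   4.44007316] [-1.05586121  0.30188054  0.07804216] 11.5833
0.01500014730637777 [-179.76902799    0.18593076   98.41373341] [0.47384065 0.16599524 0.11939054] [ -7.41152806 -10.30203617   9.47500846] [-1.57287671  1.16641029 -0.02783907] 13.1167
```

```bash
python3 - <<'E'
from h import *
gripper_to(.030); print("rel",arm.read_tool_pos(),arm.read_force())
p,r=pinch(SLOT,.125); arm.line_to(p,rot=r); print("cmd",p,arm.read_tool_pos())
gripper_to(0,20); a=arm.read_tool_pos(); print("n",a,arm.read_force(),arm.read_opening())
gripper_to(.030)
p,r=pinch(SLOT,.150); arm.line_to(p)
arm.movep([*C,.150],[180,0,SLOT-180]); arm.line_to([*C,.125],rate=.08,f_stop=15);print("cmd",C,arm.read_tool_pos())
gripper_to(0,20); b=arm.read_tool_pos(); print("t",b,arm.read_force(),arm.read_opening())
gripper_to(.030); arm.line_to([*C,.155]); print(arm.read_force())
n=np.radians(SLOT);n=np.array([np.cos(n),np.sin(n)]);t=np.array([-n[1],n[0]])
A=n*(a[:2]@n+.00225)+t*(b[:2]@t); print("axis",A,arm.read_clock())
E
```

```text
rel [0.47522952 0.16799232 0.119037  ] [-0.41650163 -0.30267006 -0.11058914]
cmd [np.float64(0.4751258627491667), np.float64(0.16782868681426544), 0.125] [0.47558436 0.16796034 0.12558347]
n [0.47359002 0.16761698 0.12477079] [-6.03712586 -2.8184554   6.40207071] 0.015046027861042961
cmd [0.4729 0.1675] [0.47254362 0.16745856 0.12449157]
t [0.47328639 0.16737345 0.12543814] [ 0.21705923 -1.63485315  0.61415154] 0.019501590471216808
[-0.67372252  0.49588285  0.09530894]
axis [0.47139287 0.16709384] 17.775
```

```bash
sed -i 's/^C=.*; SLOT/C=np.array([.4713,.1670]); SLOT/' h.py; python3 - <<'E'
from h import *
arm.line_to([*C,.20],rate=.2)
m=snap("wrist","w3s",(180,60,340,180))
gripper_to(.066)
arm.movep([.402,-.34,.18],[180,0,45])
m=snap("wrist","w3"); print(arm.read_clock(), w2px(m,(.43,-.312,.024))/.7)
E
```

```text
20.7917 [388.63499667 228.13197483]
```

View pics/w3.png

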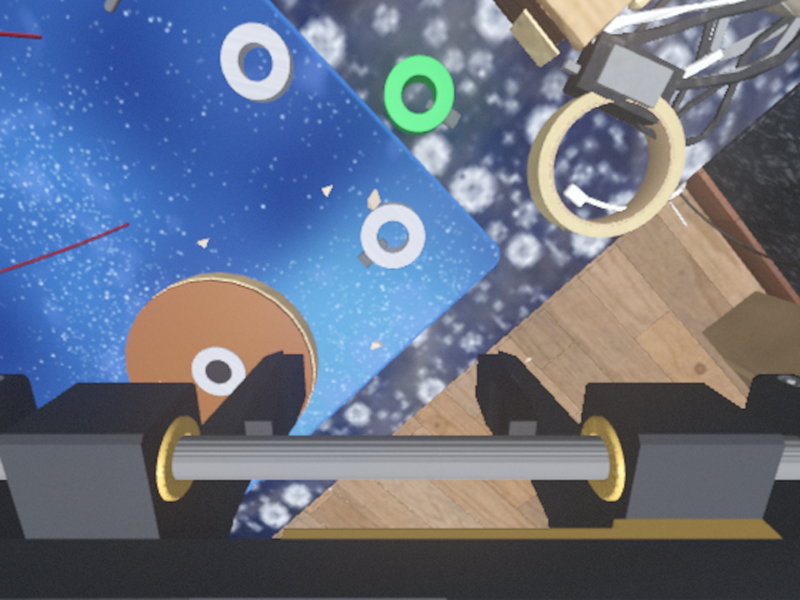

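```bash
python3 - <<'E'
from h import *
a=np.load("pics/w3.npz")["i"][135:215,235:315]   # x5
d=np.load("pics/w3s.npz");m=dict(mtx=d["mtx"],view=d["view"]);print(w2px(m,[*C,.141]),w2px(m,[*C,.09]))
u,v=w2px(m,[*C,.12]).astype(int);print(u,v)
b=d["i"][v-40:v+40,u-40:u+40]
cv2.imwrite("pics/cmp.png",cv2.resize(np.hstack([a,b])[:,:,::-1],(800,400),interpolation=cv2.INTER_CUBIC))
E
```

```text
[272.34255251 234.69093003] [272.49707023 212.71959139]
272 224
```

View pics/cmp.png

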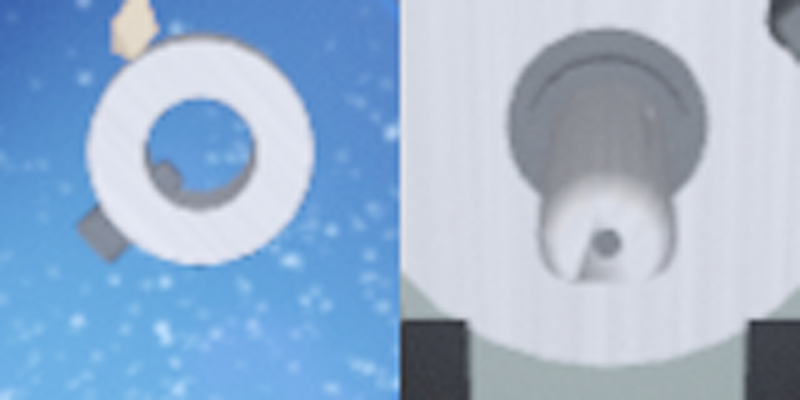

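```bash
python3 - <<'E'
from h import *
d=np.load("pics/w3.npz");m=dict(mtx=d["mtx"],view=d["view"])
f=lambda u,v,z:px2w(m,(235+u/5,135+v/5),z)
c=f(201,150,.024);print(c)
for u,v in((93,244),(103,233),(164,180)):
  e=(f(u,v,.012)-c)[:2];print(np.hypot(*e),np.degrees(np.arctan2(e[1],e[0]))%360)
e=(f(93,244,.012)-f(164,180,.012));print(np.degrees(np.arctan2(e[1],e[0]))%360)
E
```

```text
[ 0.42852419 -0.31783618  0.024     ]
0.030835590406209083 178.56223800930238
0.027699258686106454 178.1049311360299
0.010881524977630348 181.41819052479855
177.00688582540303
```

```bash
python3 - <<'E'
from h import *
c=np.array([.4283,-.3177]);S=178.
u=lambda a:np.array([np.cos(np.radians(a)),np.sin(np.radians(a))])
arm.movep([*c,.07],[180,0,S-135]); print(arm.line_to([*c,.018],rate=.1,f_stop=12))
gripper_to(0,8); a=arm.read_tool_pos(); print(a,arm.read_opening()); gripper_to(.066)
arm.line_to([*c,.065],rate=.2)
y1,y2=u(S-45),u(S+45)
c=y1*(a[:2]@y1)+y2*(c@y2); print(c)
arm.movep([*c,.065],[180,0,S-45]); print(arm.line_to([*c,.018],rate=.1,f_stop=12))
gripper_to(0,8); gripper_to(0,30); b=arm.read_tool_pos(); print(b,arm.read_opening(),arm.read_finger_force())
arm.line_to([b[0],b[1],.12],rate=.15)
m=snap("wrist","w4"); print(arm.read_clock(),w2px(m,[*b[:2],.12]),arm.read_force())
u,v=w2px(m,[*b[:2],.12]).astype(int)
i=np.load("pics/w4.npz")["i"][v-60:v+60,u-80:u+80]
cv2.imwrite("pics/w4c.png",cv2.resize(i[:,:,::-1],(800,600),interpolation=cv2.INTER_CUBIC)); print(u,v)
E
```

```text
False
[ 0.42838368 -0.31777143  0.01846793] 0.0433717464986397
[ 0.42837455 -0.31777994]
True
[ 0.42751734 -0.31693658  0.01627253] 0.04250733412376301 30.82634016427619
26.825 [271.80181597 276.40853545] [-0.11223489  0.16326218 -1.99631999]
271 276
```

View pics/w4c.png

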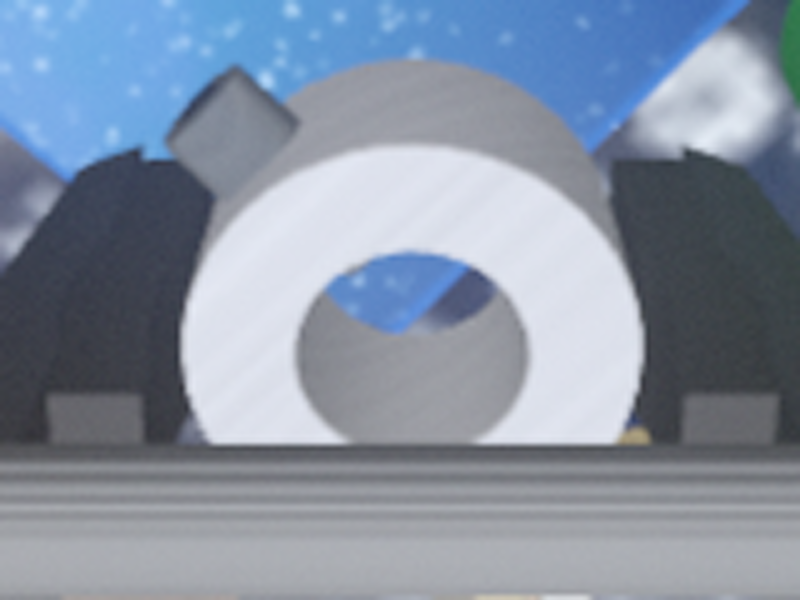

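```bash
python3 - <<'E'
from h import *
d=np.load("pics/w4.npz");m=dict(mtx=d["mtx"],view=d["view"])
t=arm.read_tool_pos();print(t,arm.read_ee_rot())
zc=t[2]-.0043
g=lambda p:((w2px(m,p)-[191,216])*5).round(0)
print("top ring L/R/front/back", [g([t[0]+.022*np.cos(np.radians(a)),t[1]+.022*np.sin(np.radians(a)),zc+.012]) for a in(133,223,43)])
for a in range(168,192,4):
  e=np.array([np.cos(np.radians(a)),np.sin(np.radians(a))])
  print(a,g([*(t[:2]+.030*e),zc]),g([*(t[:2]+.022*e),zc]))
E
```

```text
[ 0.42677314 -0.31608607  0.11855558] [179.98344874  -0.37150279 132.98605676]
top ring L/R/front/back [array([404., 110.]), array([174., 325.]), array([634., 324.])]
168 [229.  40.] [278. 102.]
172 [213.  52.] [266. 111.]
176 [198.  65.] [254. 120.]
180 [183.  79.] [244. 130.]
184 [170.  94.] [234. 141.]
188 [159. 110.] [226. 152.]
```

```bash
cat > fit.py <<'E'
from h import *
from scipy.optimize import least_squares
def fit(m,t,yaw,o,k,obs):
    "obs: L,R x; y of far top rim, far bottom rim, bore top far edge, bore bottom near edge; screw face xy"
    u=lambda a:np.array([np.cos(np.radians(a)),np.sin(np.radians(a))])
    g=lambda c,r,a,z:(w2px(m,[*(c+r*u(a)),z])-o)*k
    A=np.arange(0,360,3)
    def res(q):
        c=t[:2]+q[0]*u(yaw)*1e-3+q[1]*u(yaw-90)*1e-3; z=t[2]+q[2]*1e-3
        T=np.array([g(c,.022,a,z+.012) for a in A]);B=np.array([g(c,.022,a,z-.012) for a in A])
        b=np.array([g(c,.011,a,z+.012) for a in A]);bb=np.array([g(c,.011,a,z-.012) for a in A])
        p=np.array([T[:,0].min(),T[:,0].max(),T[:,1].min(),B[:,1].min(),b[:,1].min(),bb[:,1].max(),*g(c,.030,q[3],z)])
        return p-obs
    s=least_squares(res,[0,0,-4,178.]); return s.x,s.fun.round(1)
E
python3 - <<'E'
from fit import *
d=np.load("pics/w4.npz");m=dict(mtx=d["mtx"],view=d["view"])
T=np.array([arm.read_tool_pos() for _ in range(4)]);print(T,arm.read_clock())
print(fit(m,T.mean(0),133,np.array([191,216]),5,[181,643,143,58,250,333,200,103]))
E
```

```text
[[ 0.42677314 -0.31608607  0.11855558]
 [ 0.42677314 -0.31608607  0.11855558]
 [ 0.42677314 -0.31608607  0.11855558]
 [ 0.42677314 -0.31608607  0.11855558]] 26.825
(array([ -3.01226361,   0.76308937,  -3.29154353, 177.52945702]), array([ 0.6, -0.2,  2.1, -2.9,  3.9, -3.7, -0.4, -0.4]))
```

```bash
cat >> h.py <<'E'
YAW=188.4-44.5
def U(a): return np.array([np.cos(np.radians(a)),np.sin(np.radians(a))])
P=C+.0020*U(YAW)-.0003*U(YAW-90)
E
python3 - <<'E'
from h import *
p=arm.read_tool_pos(); arm.line_to([p[0],p[1],.20],rate=.25)
arm.movep([*P,.20],[180,0,YAW]); arm.line_to([*P,.165],rate=.1); arm.hold(.2)
f0=arm.read_force();m0=arm.read_moment();np.save("f0.npy",f0)
print(P,arm.read_tool_pos(),arm.read_ee_rot(),f0,arm.read_clock())
snap("wrist","w5")
for z in(.157,.153,.149,.145):
    r=arm.line_to([*P,z],rate=.02,f_stop=12)
    print(z,r,arm.read_tool_pos().round(4),(arm.read_force()-f0).round(1),(arm.read_moment()-m0).round(2))
    if r: break
print(arm.read_clock(),arm.read_opening())
E
```

```text
[0.46950726 0.167936  ] [0.47010777 0.16793528 0.16579835] [1.79942943e+02 6.33486641e-02 1.43893688e+02] [ 1.11161347e+00  4.32828515e-04 -2.50795021e+00] 29.7583
0.157 False [0.4694 0.1679 0.1568] [-1.3 -0.7  0.5] [-0.   -0.11  0.06]
0.153 False [0.4694 0.1679 0.1528] [-1.1  0.   0.1] [-0.02 -0.05  0.02]
0.149 False [0.4694 0.1679 0.1488] [-1.2 -0.5 -0.1] [ 0.03 -0.04  0.  ]
0.145 False [0.4694 0.1679 0.1449] [-1.3 -0.1  1.8] [-0.04 -0.08  0.04]
31.4083 0.04287630757894332
```

```bash
python3 - <<'E'
from h import *
f0=np.load("f0.npy")
for z in(.139,.134,.129,.1238):
    r=arm.line_to([*P,z],rate=.02,f_stop=12)
    print(z,r,arm.read_tool_pos().round(4),(arm.read_force()-f0).round(1),arm.read_moment().round(2))
    if r: break
arm.hold(.3)
print(arm.read_clock(),arm.read_opening(),arm.read_finger_force(),arm.read_ee_rot(),arm.read_tool_pos())
m=snap("wrist","w6"); ms=snap("side","s6"); mc=snap("scene","c6")
u,v=w2px(m,[*C,.132]).astype(int);a=np.load("pics/w6.npz")["i"][v-75:v+45,u-60:u+60]
us,vs=w2px(ms,[*C,.125]).astype(int);b=np.load("pics/s6.npz")["i"][vs-60:vs+60,us-80:us+80]
print(u-60,v-75,us-80,vs-60)
k=5;A=cv2.resize(a,(400,400),interpolation=cv2.INTER_CUBIC);B=cv2.resize(b,(400,300),interpolation=cv2.INTER_CUBIC)
B=np.vstack([B,np.zeros((100,400,3),np.uint8)])
cv2.imwrite("pics/f6.png",np.hstack([A,B])[:,:,::-1])
E
```

```text
0.139 False [0.4694 0.1679 0.1388] [-1.1 -0.7 -0.3] [-0.03 -0.17  0.  ]
0.134 False [0.4694 0.1679 0.1338] [-0.8  0.1  0.3] [ 0.01 -0.22 -0.01]
0.129 False [0.4694 0.1679 0.1288] [-0.1  0.2 -0.1] [ 0.   -0.22  0.01]
0.1238 False [0.4694 0.1679 0.1236] [-0.7 -0.   0.5] [ 0.   -0.22 -0.01]
33.3667 0.042768320676614846 30.000102859921753 [-1.79998178e+02 -3.30360511e-03  1.43898931e+02] [0.46947008 0.1679351  0.12383988]
212 210 170 90
```

View pics/f6.png

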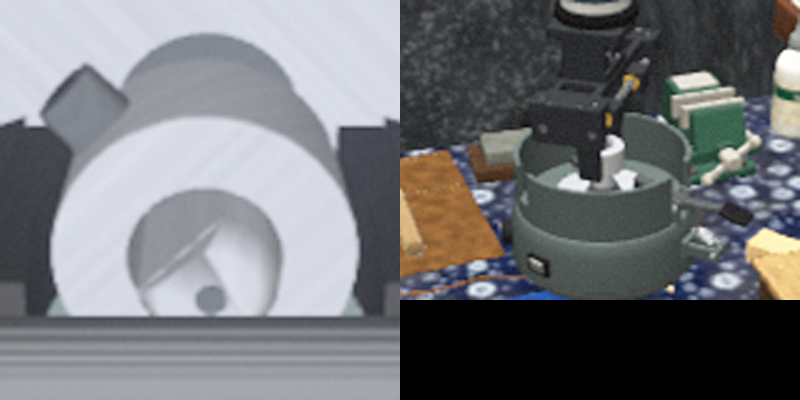

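```bash
python3 - <<'E'
from fit import *
from h import U
d=np.load("pics/w6.npz");m=dict(mtx=d["mtx"],view=d["view"]);o=np.array([212,210]);k=10/3
t=arm.read_tool_pos();print(fit(m,t,YAW,o,k,np.array([52,359,115,60,188,np.nan,62,90])) if 0 else "")
f=lambda u,v,z:px2w(m,np.array([u,v])/k+o,z)[:2]
print("top ring centre",f(206,0.5*(115+115),.132), "C",C)
h=f(62,90,.120)-C; print("screw",np.hypot(*h),np.degrees(np.arctan2(h[1],h[0]))%360)
e=f(145,290,.139)-f(222,220,.139);print("flat normal if chord at top",np.degrees(np.arctan2(e[1],e[0]))-90)
for z in(.116,.118,.120,.122,.124): # predicted ring for heights
  R=np.array([(w2px(m,[*(C+.022*U(a)),z+.012])-o)*k for a in range(0,360,3)]);H=(w2px(m,[*(C+.03*U(188.4)),z])-o)*k
  print(z,R[:,0].min().round(),R[:,0].max().round(),R[:,1].min().round(),H.round())
E
```

```text
top ring centre [0.45428477 0.17990092] C [0.4713 0.167 ]
screw 0.02912052289249514 190.1082517832726
flat normal if chord at top -170.44768073778846
0.116 54.0 353.0 99.0 [65. 72.]
0.118 52.0 355.0 105.0 [63. 77.]
0.12 49.0 357.0 111.0 [62. 82.]
0.122 47.0 359.0 117.0 [60. 87.]
0.124 45.0 361.0 123.0 [58. 93.]
```

```bash
python3 -c "
from station import order; print(order.hand_in())"
```

```text
the job is handed in; nothing more can be done
None
```

I handed the job in at about 33 s on the robot clock: the brake lever is down, the flat faces the key slot, and the collar is held level on the spindle with its screw over the flat, in line with the slot to about 2° and about half-way along it.

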